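Stack a lopsided carrier of hardware back on its lower box

ROBOT

A 6-joint arm with a two-finger parallel gripper is mounted at the origin on a cart in front of the work surface, level with it; the furniture and walls round the work are solid. World frame = base frame: x ahead of the robot, y to its left, z up, the work surface at z = 0. Lengths are in m, angles in rad, forces in N, time in s.
With the tool pointing down it reaches from about 0.375 to 0.9 m from the base axis. Payload 3.1 kg.
Tool frame: the origin (TCP) lies at the very end of the fingers, on their centre line; the grasp point (between the pads) lies 19 mm behind it; z points along the fingers, y is the line along which they close (so a half turn about z gives the same grasp; the last joint's range is limited). The gripper opens to 87 mm and grips with 3 to 60 N. Pads are 19 mm wide; open, the fingers measure 117 mm over their backs; the gripper's body (75 mm by 190 mm) begins 51 mm behind the grasp point.
Start: joints at [-1.486, 0.527, 1.433, -0, 1.181, -0.178], TCP at [0.163, -0.603, 0.223] pointing down, gripper open.
Joint ranges: [-3.08, 3.08], [-0.75, 2.2], [0.22, 2.44], [-1.43, 4.57], [0, 2.65], [-2.85, 2.85]. Speed limits (rad/s): [2.79, 2.79, 3.14, 3.14, 3.14, 3.14].

INTERFACE

Orientations are given as a unit quaternion [x, y, z, w].
In Python, from rig import robot gives the robot as it stands. The module is installed in compiled form; this text tells all that it offers.
- The arm moves only by the tool servo_tool, never from a script. Its argument "rows" is one flat list of numbers, 5 for each row, row after row: the closure, from -1 (fully open) to 1 (shut), so that 0 is half open, then the shift along the tool's x, y, z in m, then the turn about the tool's z in degrees. A call has 1 to 5 rows; each row shifts and turns the commanded pose from where the row before left it, along the tool's axes as they then stand; what a row does not reach is not made up. A row lasts 1/12 s, in which the tool goes at most 41.7 mm and 7.16 degrees, less where a joint would pass 70% of its speed; a pose out of reach is approached as far as the arm can. A call with a gripper value outside its range is refused whole. The fingers move at their own pace and stop on an object; "newtons" is the grip in N (left out, the last holds). Time passes only in rows, so rows that do not move let the fingers close. It gives the time, the measured TCP pose, the force, the opening and the grip force at its end, in the units of the state.
- robot.get_obs(): the state, without advancing time (a new reading comes with each control period).
- robot.camera(name): name is "scene" or "side" or "wrist"; returns a dict with "pixels" (400x640x3 uint8, red, green, blue), "intrinsics" (3x3 intrinsics, pixels), "rvec" (rotation vector, rad) and "tvec" (3), from world to camera coordinates, as OpenCV has them; the wrist camera has in their place "mount" (4x4, takes a point from camera to tool coordinates, whose origin is the TCP and whose axes are the flange's). Camera axes: x right, y down, z forward; pixel columns grow to the right and rows downward; lengths in m; the calibration is good to about 2 mm. A picture is of the moment at which its call begins: read the wrist's pose just before it. There is no depth.
- robot.hand_in(): hands the job in; it is judged then, once.
Trained networks look in a picture, given as the dict that the camera call returned (one of the last four; its "shot" number tells which), for a name from the list of things; names that differ only in an ending like _2 or _b are one class to them, and where a whole thing is asked for, a point or a joint stands for the part that bears it (a point fixed in the world has none). Each returns a list of dicts, best first, with "score" (0 to 1); they miss things now and then, are a little off and sometimes report something else, mostly with a low value. They report only what shows in the picture. A call takes as long as a camera call. They do not tell look-alikes from the thing itself.
- robot.spot_in(picture, query): "at" ([x, y, z] in m, in world coordinates, good to about 4 mm: the middle of the surface that is visible of it).
- robot.outline_of(picture, query): "region" (400x640 bool, what is visible of it).
- robot.place_of(picture, query): "at" ([x, y, z] in m, in world coordinates, good to about 4 mm: a listed point, or the origin of a listed thing).
The state is a dict: "time": time; "q": joint angles; "joint_velocities": joint speeds; "joint_torque": joint torques, N m; "position": TCP position; "tool_rot": TCP orientation; "ft_force": force on the tool from outside, world axes, zero at the start; "moment": the same for the moment, N m; "grip_width": finger opening in m; "grip_force": force on a finger pad.
Only numpy, scipy, OpenCV 4.12 (cv2) and the standard library are available. Lean on these libraries where they do the work, as an engineer would, in place of code of your own. Each camera call takes 0.05 s, during which the arm holds its last target. There are 200 camera calls.

TASK

Carry the grey hardware carrier with the tube handle over to its matching lower box, level all the way so that the open tin of loose screws in it does not spill, and stack it there gently, its foot nested inside the rim all round and its load left in it. One of its two cartons is much heavier, nothing shows which, and the polished tube turns in the grip, so feel for the balance point first: lift a few millimetres, and if one end stays down, set it back and shift the grip along the handle until both ends rise together. Do not disturb the other things on the bench.

Things in the scene. Friction and masses are not known exactly. Their poses are not given: they have to be found in the camera images.
- tote: Grey plastic open tray with a tube handle, 124 x 270 mm, walls 60 mm high, under it a foot 108 x 254 mm, 8 mm deep. Origin: centre of the foot's underside; x across, y along its length, z up. Loaded it weighs 0.8 to 1 kg and balances on its centre line, 50 to 75 mm from its middle towards whichever carton is heavy. Lifted elsewhere, the tube turns in the grip and the heavy end stays down.
- tote_bar (a point): Middle of the tote's handle: a polished, slippery (friction about 0.13) metal tube, 14 mm in diameter, along the tote's y axis, 130 mm above the foot's underside. Pinch it across, from above, up to 95 mm from its middle, with 60 to 100 N; the cartons' tops are 62 mm below its axis, the tin's brim 72 mm.
- carton_1: Closed cardboard carton, 92 x 70 x 56 mm, loose in one end compartment of the tote, 89 mm from the middle. It looks just like carton_2; one of the two is full and heavy (0.6 to 0.8 kg), the other nearly empty (under 0.1 kg), and which is not known. Origin: centre of its underside.
- carton_2: The other closed carton, same look and size, in the other end compartment. Origin: centre of its underside.
- screw_tin: Open round tin, 75 mm in diameter, 46 mm high, holding loose screws, standing loose in the middle compartment of the tote. Origin: centre of its underside; z up.
- lower_box: Grey open plastic box, 124 x 270 mm, 75 mm high, walls 5 mm (opening 114 x 260 mm: 3 mm of play round the tote's foot), fixed. Origin: centre of its underside; x across, y along its length. The tote fits either way round. Stacked, the tray rests on the rim and the foot's underside is 67 mm above the bench. Two tools lie on its floor.
- box_rim (a point): Centre of the lower box's mouth, in the plane of the rim, 75 mm above the bench.
- tape_measure: Tape measure, 65 x 70 x 35 mm, lying on the bench: a bystander. Origin: centre of its underside.
- wood_block: Wooden offcut, 62 x 140 x 35 mm, lying on the bench: a bystander. Origin: centre of its underside.
Not all that is in view belongs to the job. Leave any red look-alike of the screw_tin alone.

How it is judged:
On the way:
1. the loaded tote hangs level, clear of the bench and of the lower box (height (world z) of tote above 0.03 m and angle between tote's own z axis and vertical below 0.1 rad and horizontal distance between tote and lower_box above 0.1 m and contact force between tote and lower_box below 0.1 N), for 0.3 s.
At the end, for the whole second after the job is handed in: The tote rests nested on the lower box: foot within the rim all round (centres within 6 mm, sides within 3 degrees, underside of the foot 67 mm above the bench, at most 2.5 mm high, tilt under 0.015 rad), at rest, with both cartons and the tin still standing flat in it (height (world z) of tote between 0.063 and 0.0695 m and angle between tote's own z axis and vertical below 0.015 rad and horizontal distance between tote and lower_box below 0.006 m and angle between the y axis of tote and the y axis of lower_box, either way round below 0.05 rad and linear speed of tote below 0.02 m/s and angle between screw_tin's own z axis and vertical below 0.1 rad and z of carton_1 in the frame of tote between 0.004 and 0.022 m and x of carton_1 in the frame of tote between -0.03 and 0.03 m and y of carton_1 in the frame of tote between -0.16 and 0.16 m and z of carton_2 in the frame of tote between 0.004 and 0.022 m and x of carton_2 in the frame of tote between -0.03 and 0.03 m and y of carton_2 in the frame of tote between -0.16 and 0.16 m and z of screw_tin in the frame of tote between 0.004 and 0.022 m and x of screw_tin in the frame of tote between -0.03 and 0.03 m and y of screw_tin in the frame of tote between -0.16 and 0.16 m); the robot touches nothing.
It fails at once if the tote is tipped more than 8 degrees (angle between tote's own z axis and vertical above 0.14 rad).
It fails at once if the tin of screws is tipped more than 10 degrees (angle between screw_tin's own z axis and vertical above 0.175 rad).
It fails at once if the tote is dropped onto the lower box (moving faster than 0.3 m/s within 20 mm of its seat) (horizontal distance between tote and lower_box below 0.05 m and height (world z) of tote below 0.087 m and linear speed of tote above 0.3 m/s).
It fails at once if a carton or the tin is taken out of the tote (z of any of carton_1, carton_2, screw_tin in the frame of tote above 0.05 m).
It fails at once if the tape measure or the wooden offcut is pushed aside by more than 20 mm (distance of any of tape_measure, wood_block from where it was at the start of the episode above 0.02 m).
It also fails if it takes over 54 s, if anything falls off the work surface, if the arm or the gripper's body presses on something with over 40 N, if the wrist force passes 120 N, or if a joint passes its speed limit or range.

## Working session

There is one attempt and no reset: what is moved stays moved. The work goes in short steps, Python scripts to look and compute and a tool call to move; the robot and the scene stay as the last step left them, time stands still between calls to the robot, and variables do not carry over. Pictures are saved under pics/ and viewed, at most 10 in all, crops included, and the job is handed in when it is done.

Besides the shell and the picture viewer there is one more tool, called after ">>>" as a command line: name --argument value ..., lists and objects as JSON in quotes. servo_tool: Moves the arm, as the interface text tells. Its arguments: {"type":"object","properties":{"rows":{"type":"array","items":{"type":"number"}},"newtons":{"type":"number"}},"required":["rows"]}

```bash
mkdir -p pics; cat > h.py <<'E'
from rig import robot
import numpy as np, cv2
def save(p,n): cv2.imwrite('pics/'+n,cv2.cvtColor(p['pixels'],cv2.COLOR_RGB2BGR))
E
python3 - <<'E'
from h import *
o=robot.get_obs();print({k:np.round(v,3).tolist() for k,v in o.items()})
ims=[]
for c in ('scene','side'):
    p=robot.camera(c);ims.append(p);save(p,c+'0.png')
    for q in ('tote','tote_bar','carton_1','screw_tin','lower_box','box_rim','tape_measure','wood_block'):
        print(c,q,[(np.round(d['at'],3).tolist(),round(d['score'],2)) for d in robot.place_of(p,q)[:3]])
E
```

```text
{'time': 0.0, 'q': [-1.486, 0.528, 1.434, 0.0, 1.181, -0.178], 'joint_velocities': [0.001, -0.001, 0.001, -0.001, -0.002, 0.001], 'joint_torque': [0.001, -44.004, -17.659, 0.063, 0.058, -0.0], 'position': [0.163, -0.603, 0.222], 'tool_rot': [0.991, 0.131, 0.0, -0.001], 'ft_force': [-0.28, 0.679, 0.557], 'moment': [-0.025, 0.016, 0.023], 'grip_force': 0.0, 'grip_width': 0.087}
scene tote [([0.483, -0.02, 0.003], 0.86)]
scene tote_bar [([0.483, -0.02, 0.128], 0.74)]
scene carton_1 [([0.47, 0.067, 0.014], 0.81), ([0.492, -0.113, 0.011], 0.71), ([0.481, -0.023, 0.005], 0.52)]
scene screw_tin [([0.624, -0.225, -0.0], 0.89), ([0.485, -0.024, 0.012], 0.72)]
scene lower_box [([0.544, -0.376, -0.006], 0.96), ([0.472, 0.07, 0.013], 0.49)]
scene box_rim [([0.542, -0.379, 0.076], 0.57)]
scene tape_measure [([0.667, 0.072, 0.001], 0.65), ([0.675, -0.08, -0.001], 0.18)]
scene wood_block [([0.676, -0.079, -0.001], 0.98)]
side tote [([0.482, -0.019, 0.0], 0.59), ([0.486, -0.024, 0.013], 0.44)]
side tote_bar [([0.483, -0.022, 0.129], 0.93)]
side carton_1 [([0.472, 0.066, 0.012], 0.87), ([0.489, -0.112, 0.01], 0.74), ([0.486, -0.025, 0.014], 0.53)]
side screw_tin [([0.624, -0.223, 0.001], 0.81), ([0.485, -0.025, 0.013], 0.63)]
side lower_box [([0.546, -0.378, -0.001], 0.57)]
side box_rim [([0.538, -0.377, 0.078], 0.9)]
side tape_measure [([0.662, 0.077, -0.002], 0.9)]
side wood_block [([0.671, -0.076, 0.0], 0.75)]
```

View pics/scene0.png

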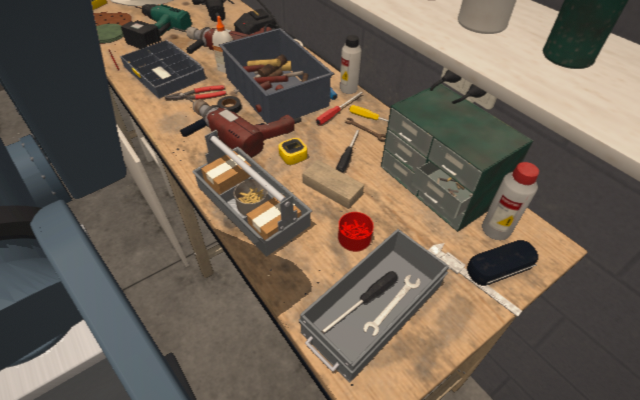

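View pics/side0.png

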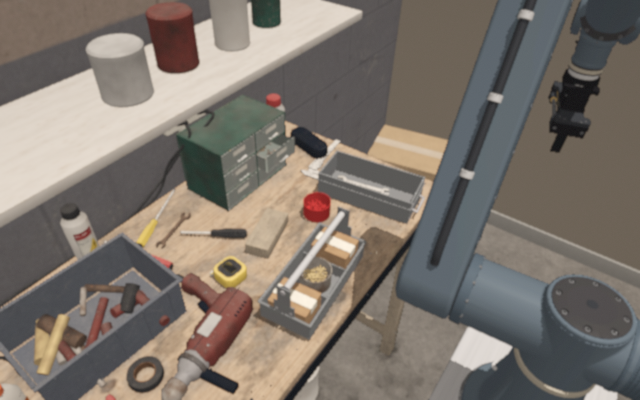

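The scene picture shows the tote at about (250,200), with the drill beside its far end. The lower box is at (375,300), with rim corners near (400,233), (447,268), (348,372) and (302,318), and the red look-alike tin is at (355,230). The side view agrees.

```bash
cat >> h.py <<'E'
def cam(p,o=None):
    if 'mount' in p:
        from scipy.spatial.transform import Rotation as R
        T=np.eye(4);T[:3,:3]=R.from_quat(o['tool_rot']).as_matrix();T[:3,3]=o['position'];T=T@p['mount']
        return T[:3,:3],T[:3,3]
    r=cv2.Rodrigues(np.array(p['rvec'],float))[0];return r.T,-r.T@np.ravel(p['tvec'])
def ray(p,uv,z,o=None):
    R,c=cam(p,o);d=R@np.linalg.inv(p['intrinsics'])@[uv[0],uv[1],1];return c+d*(z-c[2])/d[2]
E
python3 - <<'E'
from h import *
p=robot.camera('scene')
c=np.array([ray(p,u,.075) for u in [(400,233),(447,268),(348,372),(302,318)]]);print(c.round(3),c.mean(0))
m=(c[0]+c[1]-c[2]-c[3])[:2];print(np.degrees(np.arctan2(m[1],m[0])))
print(robot.camera('wrist')['mount'])
E
```

```text
[[ 0.664 -0.312  0.075]
 [ 0.679 -0.423  0.075]
 [ 0.409 -0.464  0.075]
 [ 0.401 -0.348  0.075]] [ 0.53840051 -0.38665023  0.075     ]
8.115269439003692
[[ 4.20772125e-04 -9.62311191e-01 -2.71950354e-01  7.43337435e-02]
 [ 9.99999843e-01  5.05462018e-04 -2.41366471e-04 -5.15542550e-04]
 [ 3.69730231e-04 -2.71950210e-01  9.62311252e-01 -1.63518640e-01]
 [ 0.00000000e+00  0.00000000e+00  0.00000000e+00  1.00000000e+00]]
```

>>> servo_tool --rows '[-1, 0.032, -0.011, -0.015, 0, -1, 0.032, -0.011, -0.015, 0, -1, 0.032, -0.011, -0.015, 0, -1, 0.032, -0.011, -0.015, 0, -1, 0.032, -0.011, -0.015, 0]'

```text
time: 1.42
position: [0.3041, -0.5075, 0.2983]
tool_rot: [0.991, 0.131, 0.0, -0.0]
ft_force: [1.0, 0.1, 0.1]
grip_width: 0.0869
grip_force: 0.0
```

>>> servo_tool --rows '[-1, 0.032, -0.011, -0.015, 0, -1, 0.032, -0.011, -0.015, 0, -1, 0.032, -0.011, -0.015, 0, -1, 0.032, -0.011, -0.015, 0, -1, 0.032, -0.011, -0.015, 0]'

```text
time: 1.83
position: [0.4444, -0.4124, 0.3735]
tool_rot: [0.991, 0.132, 0.0, 0.0]
ft_force: [0.6, -0.5, 0.0]
grip_width: 0.0865
grip_force: 0.0
```

>>> servo_tool --rows '[-1, 0.03, -0.011, -0.015, 0, -1, 0.028, -0.011, -0.015, 7, -1, 0, 0, 0, 0, -1, 0, 0, 0, 0]'

```text
time: 2.17
position: [0.4948, -0.3764, 0.4036]
tool_rot: [0.997, 0.073, 0.001, 0.001]
ft_force: [-0.4, -0.1, -1.1]
grip_width: 0.087
grip_force: 0.0
```

```bash
python3 - <<'E'
from h import *
o=robot.get_obs();p=robot.camera('wrist');save(p,'w1.png');np.savez('w1.npz',K=p['intrinsics'],mount=p['mount'],rot=o['tool_rot'],pos=o['position'])
print(o['position'],o['tool_rot'],o['time'],o['q'],o['ft_force'])
for q in('lower_box','box_rim'):print(robot.place_of(p,q)[:2])
E
```

```text
[ 0.49483851 -0.37643216  0.40356807] [9.97345574e-01 7.28035313e-02 5.89727093e-04 1.05102053e-03] 2.1667 [-8.29628895e-01  3.80695128e-01  1.18238421e+00 -3.76813284e-04
  1.57613262e+00  5.95428868e-01] [-0.44796273 -0.07231327 -1.12886741]
[{'at': [0.5452, -0.3809, -0.0029], 'score': 0.82}]
[{'at': [0.545, -0.3825, 0.0774], 'score': 0.56}]
```

View pics/w1.png

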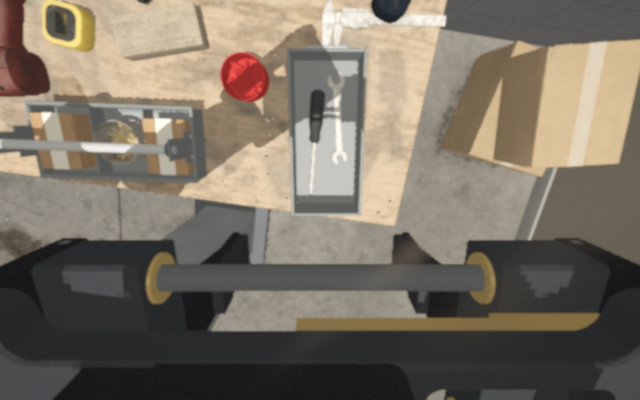

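The wrist view shows the lower box with rim corners near (289,49), (365,48), (360,214) and (292,213). The tote is at the left, around (115,140). I'll fit the rim model to the edges.

```bash
cat >> h.py <<'E'
from scipy.optimize import minimize
def grad(p,s):
    g=cv2.GaussianBlur(cv2.cvtColor(p['pixels'],cv2.COLOR_RGB2GRAY).astype(np.float32),(0,0),s)
    return np.hypot(cv2.Sobel(g,5,1,0),cv2.Sobel(g,5,0,1))
def rect(w,l,z,n=60):
    t=np.linspace(-.48,.48,n);k=np.ones(n)
    return np.vstack([np.c_[s*w/2*k,t*l,z*k] for s in(-1,1)]+[np.c_[t*w,s*l/2*k,z*k] for s in(-1,1)])
def fit(views,model,x0):
    def cost(x,s_):
        c,s=np.cos(x[2]),np.sin(x[2]);P=model@np.array([[c,s,0],[-s,c,0],[0,0,1]])+[x[0],x[1],0];v=0
        for g,K,R,t in s_:
            q=(P-t)@R@K.T;q=(q[:,:2]/q[:,2:]).astype(np.float32)
            v-=cv2.remap(g,q[:,0],q[:,1],cv2.INTER_LINEAR).mean()
        return v
    x=np.array(x0,float)
    for s in(3,1.2):
        vs=[(grad(p,s),np.array(p['intrinsics']),*cam(p,o)) for p,o in views]
        x=minimize(cost,x,args=(vs,),method='Nelder-Mead',options=dict(initial_simplex=x+np.array([[0,0,0],[.008,0,0],[0,.008,0],[0,0,.05]])*s/3)).x
    return x
E
python3 - <<'E'
from h import *
m=np.vstack([rect(.124,.27,.075),rect(.114,.26,.075)])
o=robot.get_obs();V=[(robot.camera(c),o) for c in('wrist','scene','side')]
x0=[.543,-.38,np.radians(8.1-90)]
for v in(V[:1],V[1:2],V[2:],V): x=fit(v,m,x0);print(x[:2].round(4),np.degrees(x[2])+90)
mt=rect(.124,.27,.068)
for v in(V[:1],V[1:2],V[2:],V): x=fit(v,mt,[.483,-.021,np.radians(6.4)]);print('tote',x[:2].round(4),np.degrees(x[2])+90)
E
```

```text
[ 0.5445 -0.379 ] 8.318606625680275
[ 0.5447 -0.3796] 8.560178740639813
[ 0.5427 -0.3788] 7.285143680844868
[ 0.5446 -0.3793] 8.367764505360654
tote [ 0.4962 -0.0252] 96.00125981341697
tote [ 0.4795 -0.0268] 94.58634269678777
tote [ 0.4754 -0.026 ] 89.27463223668956
tote [ 0.4782 -0.0266] 95.00459988218198
```

>>> servo_tool --rows '[-1, 0.004, -0.035, 0.003, 0, -1, 0.004, -0.035, 0.003, 0, -1, 0.004, -0.035, 0.003, 0, -1, 0.004, -0.035, 0.003, 0, -1, 0.004, -0.035, 0.003, 0]'

```text
time: 2.88
position: [0.4876, -0.2005, 0.387]
tool_rot: [0.998, 0.07, -0.0, -0.0]
ft_force: [1.2, 0.3, 0.1]
grip_width: 0.087
grip_force: 0.0
```

>>> servo_tool --rows '[-1, 0.004, -0.035, 0.003, 0, -1, 0.004, -0.035, 0.003, 0, -1, 0.004, -0.035, 0.003, 0, -1, 0.004, -0.035, 0.003, 0, -1, 0.004, -0.035, 0.003, 0]'

```text
time: 3.3
position: [0.483, -0.0244, 0.3723]
tool_rot: [0.998, 0.07, -0.0, -0.0]
ft_force: [0.9, -0.4, 0.4]
grip_width: 0.0869
grip_force: 0.0
```

>>> servo_tool --rows '[-1, 0, 0, 0, -7, -1, 0, 0, 0, -7, -1, 0, 0, 0, -7, -1, 0, 0, 0, -7, -1, 0, 0, 0, -7]'

```text
time: 3.72
position: [0.4834, -0.0258, 0.3723]
tool_rot: [0.929, 0.37, -0.0, -0.0]
ft_force: [-0.2, 0.0, -0.1]
grip_width: 0.0867
grip_force: 0.0
```

>>> servo_tool --rows '[-1, 0, 0, 0, -7, -1, 0, 0, 0, -7, -1, 0, 0, 0, -7, -1, 0, 0, 0, -7, -1, 0, 0, 0, -7]'

```text
time: 4.13
position: [0.4833, -0.026, 0.3723]
tool_rot: [0.775, 0.632, -0.0, -0.0]
ft_force: [0.2, 0.1, -0.4]
grip_width: 0.0869
grip_force: 0.0
```

>>> servo_tool --rows '[-1, 0, 0, 0, -7, -1, 0, 0, 0, -7, -1, 0, 0, 0, -3, -1, 0, 0, 0, 0]'

```text
time: 4.47
position: [0.4834, -0.026, 0.3723]
tool_rot: [0.675, 0.738, -0.0, -0.0]
ft_force: [0.6, 0.9, -0.2]
grip_width: 0.0867
grip_force: 0.0
```

```bash
cat >> h.py <<'E'
def yaw(o):
    a=o['tool_rot'];return np.degrees(2*np.arctan2(a[1],a[0]))
E
python3 - <<'E'
from h import *
o=robot.get_obs();p=robot.camera('wrist');save(p,'w2.png')
print(o['position'],yaw(o),o['time'],o['q'])
for q in('tote','tote_bar','carton_1','screw_tin'):print(robot.place_of(p,q)[:3])
mt=rect(.124,.27,.068);x=fit([(p,o)],mt,[.483,-.021,np.radians(6.)]);print('tote',x[:2].round(4),np.degrees(x[2])+90)
E
```

```text
[ 0.48335746 -0.02596346  0.37229942] 95.08543568044918 4.4667 [-2.84950360e-01  1.76020955e-01  1.55560438e+00 -1.32559896e-04
  1.41054094e+00 -3.73686766e-01]
[{'at': [0.484, -0.0196, -0.0027], 'score': 0.65}]
[{'at': [0.4837, -0.0277, 0.129], 'score': 0.93}, {'at': [0.6747, -0.0764, -0.0023], 'score': 0.74}]
[{'at': [0.4754, 0.0712, 0.0144], 'score': 0.78}, {'at': [0.484, -0.1122, 0.0123], 'score': 0.67}]
[{'at': [0.6202, -0.2231, 0.0011], 'score': 0.82}, {'at': [0.4843, -0.0243, 0.0105], 'score': 0.56}]
tote [ 0.4853 -0.0196] 96.32216211176399
```

View pics/w2.png

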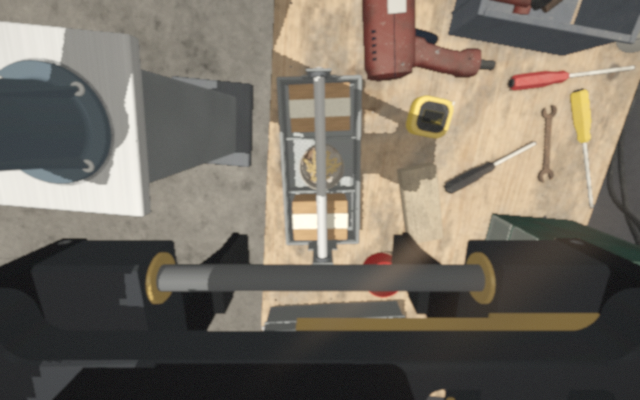

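The wrist view shows the tote with its handle tube running from about (318,75) to (321,255). The drill is clear of the far end, at about (390,40).

```bash
python3 - <<'E'
from h import *
o=robot.get_obs();p=robot.camera('wrist')
g=cv2.cvtColor(p['pixels'],cv2.COLOR_RGB2GRAY).astype(int);hsv=cv2.cvtColor(p['pixels'],cv2.COLOR_RGB2HSV)
for v in(90,110,130,205,225,240):print(v,g[v,305:336].tolist())
a=ray(p,(318.5,80),.13,o);b=ray(p,(322,250),.13,o);d=a-b;print(a,b,(a+b)/2,np.degrees(np.arctan2(d[1],d[0])))
E
```

```text
90 [113, 116, 114, 112, 112, 111, 111, 116, 125, 136, 143, 149, 152, 156, 155, 151, 146, 141, 134, 126, 118, 117, 116, 117, 117, 116, 113, 114, 113, 113, 111]
110 [175, 173, 174, 175, 174, 173, 173, 170, 162, 151, 146, 148, 150, 154, 155, 153, 150, 146, 148, 156, 165, 170, 172, 170, 170, 170, 171, 171, 170, 170, 171]
130 [115, 112, 113, 111, 112, 113, 112, 113, 116, 125, 137, 144, 149, 153, 154, 153, 151, 146, 141, 130, 120, 113, 111, 112, 110, 111, 110, 110, 111, 109, 109]
205 [190, 190, 190, 190, 191, 190, 190, 190, 190, 189, 191, 200, 216, 228, 236, 240, 237, 231, 220, 203, 178, 144, 122, 115, 116, 115, 114, 119, 135, 160, 179]
225 [254, 254, 254, 254, 254, 254, 254, 253, 253, 253, 253, 248, 234, 228, 232, 237, 238, 234, 225, 211, 193, 175, 170, 171, 171, 172, 173, 178, 199, 230, 250]
240 [153, 153, 152, 153, 153, 150, 149, 144, 142, 141, 141, 154, 183, 212, 229, 236, 238, 235, 228, 215, 196, 165, 126, 104, 99, 98, 98, 99, 99, 101, 102]
[0.46989513 0.10090029 0.13      ] [ 0.49602416 -0.13806092  0.13      ] [ 0.48295965 -0.01858032  0.13      ] 96.2401710952683
```

>>> servo_tool --rows '[-1, -0.029, 0, 0.02, -1, -1, -0.028, 0.001, 0.03, 0, -1, 0, 0, 0.04, 0, -1, 0, 0, 0.04, 0, -1, 0, 0, 0.04, 0]' --newtons 60

```text
time: 5.18
position: [0.4906, -0.0826, 0.2015]
tool_rot: [0.669, 0.743, 0.0, 0.001]
ft_force: [1.5, -0.1, -0.5]
grip_width: 0.087
grip_force: 0.0
```

>>> servo_tool --rows '[-1, 0, 0, 0.04, 0, -1, 0, 0, 0.03, 0, -1, 0, 0, 0.02, 0, -1, 0, 0, 0, 0, -1, 0, 0, 0, 0]'

```text
time: 5.6
position: [0.4899, -0.0817, 0.1119]
tool_rot: [0.669, 0.744, -0.0, -0.001]
ft_force: [-0.3, -0.4, 0.3]
grip_width: 0.0866
grip_force: 0.0
```

```bash
python3 - <<'E'
from h import *
o=robot.get_obs();p=robot.camera('side');save(p,'s1.png');save(robot.camera('scene'),'c1.png');save(robot.camera('wrist'),'w3.png')
print(o['position'],yaw(o),o['time'],o['ft_force'],o['moment'])
a=cv2.imread('pics/s1.png');b=cv2.imread('pics/w3.png')
c=cv2.resize(a[150:350,220:420],(400,400),interpolation=2);cv2.imwrite('pics/v1.png',np.hstack([c,cv2.resize(b,(400,400))]))
E
```

```text
[ 0.48991626 -0.08172232  0.11188251] 96.09448543905566 5.6 [-0.33498042 -0.43308793  0.30177343] [ 0.03346066 -0.14043466 -0.02974078]
```

View pics/v1.png

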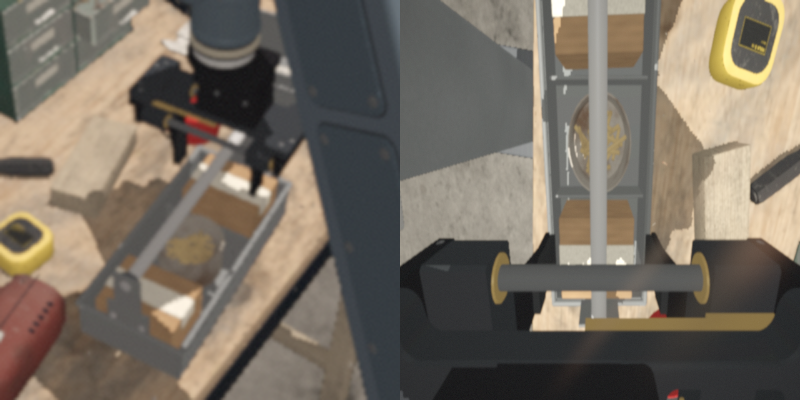

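The fingers straddle the tube near its -y end, and the tube is centred between them. I'll close and do a small test lift.

>>> servo_tool --rows '[1, 0, 0, 0, 0, 1, 0, 0, 0, 0, 1, 0, 0, 0, 0, 1, 0, 0, 0, 0, 1, 0, 0, 0, 0]' --newtons 60

```text
time: 6.17
position: [0.4904, -0.0819, 0.1129]
tool_rot: [0.668, 0.744, 0.0, 0.0]
ft_force: [0.2, 1.1, -0.2]
grip_width: 0.0611
grip_force: 0.0
```

>>> servo_tool --rows '[1, 0, 0, 0, 0, 1, 0, 0, 0, 0, 1, 0, 0, 0, 0, 1, 0, 0, 0, 0, 1, 0, 0, 0, 0]'

```text
time: 6.58
position: [0.4902, -0.0818, 0.1125]
tool_rot: [0.668, 0.744, -0.0, -0.0]
ft_force: [0.3, -0.7, -0.6]
grip_width: 0.0282
grip_force: 0.0
```

```bash
cat > ref.py <<'E'
from h import *
import sys,pickle
o=robot.get_obs();print(o['position'],yaw(o),o['time'],o['ft_force'],o['moment'],o['grip_force'],o['grip_width'])
d={c:robot.camera(c)['pixels'] for c in('side','scene','wrist')}
if sys.argv[1]=='ref': pickle.dump((o,d),open('ref.pkl','wb'))
E
python3 ref.py ref
```

```text
[ 0.49021437 -0.08180451  0.11245939] 96.11580616750138 6.5833 [ 0.33054168 -0.73888608 -0.60889924] [-0.00514485 -0.11873413  0.0261154 ] 0.0 0.028200267062669374
```

>>> servo_tool --rows '[1, 0, 0, -0.001, 0, 1, 0, 0, -0.001, 0, 1, 0, 0, -0.001, 0, 1, 0, 0, -0.001, 0, 1, 0, 0, 0, 0]'

```text
time: 7.15
position: [0.4896, -0.0814, 0.1163]
tool_rot: [0.668, 0.744, -0.0, -0.001]
ft_force: [0.2, 2.5, -4.4]
grip_width: 0.0122
grip_force: 60.0
```

>>> servo_tool --rows '[1, 0, 0, 0, 0, 1, 0, 0, 0, 0, 1, 0, 0, 0, 0]'

```text
time: 7.4
position: [0.49, -0.0817, 0.1164]
tool_rot: [0.668, 0.744, -0.0, -0.0]
ft_force: [-0.7, 2.1, -5.3]
grip_width: 0.0125
grip_force: 60.0
```

```bash
cat > cmp.py <<'E'
# height change of each tote end from the side and scene pictures (feature tracking inside the tote region near each end)
from h import *
import pickle
o=robot.get_obs();print(o['position'],yaw(o),o['time'],o['ft_force'],o['moment'],o['grip_force'],o['grip_width'])
o0,d0=pickle.load(open('ref.pkl','rb'))
ctr=np.array([.4838,-.021,0]);u=np.array([-.106,.994,0]);w=np.array([.994,.106,0])
for c in('side','scene'):
    p=robot.camera(c);R,t=cam(p);K=np.array(p['intrinsics'])
    proj=lambda P:(lambda q:q[:2]/q[2])(K@R.T@(P-t))
    g0,g1=[cv2.cvtColor(x,cv2.COLOR_RGB2GRAY) for x in(d0[c],p['pixels'])]
    for s in(-1,1):
        m=np.zeros(g0.shape,np.uint8)
        q=np.array([proj(ctr+u*s*a+w*b+[0,0,.068]) for a,b in((.05,-.062),(.05,.062),(.135,.062),(.135,-.062))]).astype(np.int32)
        cv2.fillConvexPoly(m,q,255)
        k=cv2.goodFeaturesToTrack(g0,40,.02,3,mask=m);n,st,e=cv2.calcOpticalFlowPyrLK(g0,g1,k,None,winSize=(11,11))
        f=np.median((n-k)[st==1].reshape(-1,2),0);P=ctr+u*s*.09+[0,0,.068]
        per=(proj(P+[0,0,.01])-proj(P))/10
        print(c,'end','+y' if s>0 else '-y','flow',f,'mm up',f@per/(per@per))
E
python3 cmp.py
```

```text
[ 0.48997519 -0.08171548  0.11640633] 96.12661662830594 7.4 [-0.73602971  2.07446895 -5.26633259] [ 0.13607567 -0.04203249  0.0579089 ] 59.99538481235504 0.01245870356423732
side end -y flow [ 0.28337097 -1.6926956 ] mm up 5.841965760553771
side end +y flow [0.07574463 0.04156494] mm up -0.14685426037572347
scene end -y flow [ 0.12719727 -1.3777161 ] mm up 4.380368604613608
scene end +y flow [-0.08774567 -0.59545135] mm up 1.8735103330405831
```

The +y end stayed down, so the heavy carton is at +y. I'll set the tote back and shift the grip about 115 mm towards +y.

>>> servo_tool --rows '[1, 0, 0, 0.001, 0, 1, 0, 0, 0.001, 0, 1, 0, 0, 0.001, 0, 1, 0, 0, 0.001, 0, 1, 0, 0, 0, 0]'

```text
time: 7.92
position: [0.4918, -0.0837, 0.1132]
tool_rot: [0.668, 0.744, -0.0, 0.002]
ft_force: [-0.3, -4.2, -0.0]
grip_width: 0.0125
grip_force: 60.0
```

>>> servo_tool --rows '[0, 0, 0, 0, 0, 0, 0, 0, 0, 0, 0, 0, 0, 0, 0, 0, 0, 0, 0, 0, 0, 0, 0, 0, 0]'

```text
time: 8.33
position: [0.4903, -0.0815, 0.1126]
tool_rot: [0.668, 0.744, 0.0, -0.0]
ft_force: [0.5, -0.0, -0.2]
grip_width: 0.0375
grip_force: 0.0
```

>>> servo_tool --rows '[0, 0.025, 0, 0, 0, 0, 0.03, 0, 0, 0, 0, 0.03, 0, 0, 0, 0, 0.03, 0, 0, 0, 0, 0, 0, 0, 0]'

```text
time: 8.75
position: [0.4757, 0.037, 0.1124]
tool_rot: [0.667, 0.745, -0.0, -0.002]
ft_force: [0.4, 0.1, -0.6]
grip_width: 0.0432
grip_force: 0.0
```

```bash
python3 ref.py ref
```

```text
[0.4757165  0.03695086 0.11238625] 96.34614563162133 8.75 [ 0.41704463  0.09888896 -0.60269517] [-0.055191   -0.10878812 -0.00520198] 0.0 0.043166517008443185
```

>>> servo_tool --rows '[1, 0, 0, 0, 0, 1, 0, 0, 0, 0, 1, 0, 0, 0, 0, 1, 0, 0, 0, 0, 1, 0, 0, 0, 0]'

```text
time: 9.32
position: [0.4781, 0.0319, 0.1125]
tool_rot: [0.669, 0.743, 0.0, -0.0]
ft_force: [0.7, -0.1, 0.1]
grip_width: 0.0182
grip_force: 0.0
```

>>> servo_tool --rows '[1, 0, 0, 0, 0, 1, 0, 0, 0, 0, 1, 0, 0, 0, 0]'

```text
time: 9.57
position: [0.478, 0.0321, 0.1125]
tool_rot: [0.668, 0.744, -0.0, 0.0]
ft_force: [-0.2, -2.7, -0.1]
grip_width: 0.0117
grip_force: 60.0
```

>>> servo_tool --rows '[1, 0, 0, -0.001, 0, 1, 0, 0, -0.001, 0, 1, 0, 0, -0.001, 0, 1, 0, 0, -0.001, 0, 1, 0, 0, 0, 0]'

```text
time: 9.98
position: [0.4776, 0.0327, 0.1163]
tool_rot: [0.668, 0.744, -0.0, -0.0]
ft_force: [0.1, -0.1, -8.4]
grip_width: 0.0125
grip_force: 60.0
```

>>> servo_tool --rows '[1, 0, 0, -0.001, 0, 1, 0, 0, 0, 0, 1, 0, 0, 0, 0, 1, 0, 0, 0, 0]'

```text
time: 10.32
position: [0.478, 0.0325, 0.1175]
tool_rot: [0.668, 0.744, -0.0, -0.0]
ft_force: [0.2, 0.6, -9.3]
grip_width: 0.0122
grip_force: 60.0
```

```bash
python3 cmp.py
```

```text
[0.47797847 0.03251654 0.11753672] 96.1144957915552 10.3167 [ 0.18283401  0.55283366 -9.28661748] [-0.05360328 -0.12245939 -0.01726575] 59.97908055782318 0.012173165868043265
side end -y flow [ 0.56243896 -3.4030304 ] mm up 11.743165170157422
side end +y flow [-0.24441528 -1.2793274 ] mm up 4.412024127505144
scene end -y flow [-0.519989  -1.8659668] mm up 6.14699960860075
scene end +y flow [-0.10865784 -1.140564  ] mm up 3.5519025373053124
```

```bash
python3 - <<'E'
from h import *
import pickle
o0,d0=pickle.load(open('ref.pkl','rb'))
s=lambda x:cv2.resize(cv2.cvtColor(x,cv2.COLOR_RGB2BGR)[190:340,250:380],(390,450),interpolation=2)
t=lambda x:cv2.resize(cv2.cvtColor(x,cv2.COLOR_RGB2BGR)[120:260,185:315],(390,420),interpolation=2)
a=robot.camera('side')['pixels']
cv2.imwrite('pics/v2.png',np.hstack([s(d0['side']),s(a)]))
E
```

```text
(no output)
```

View pics/v2.png

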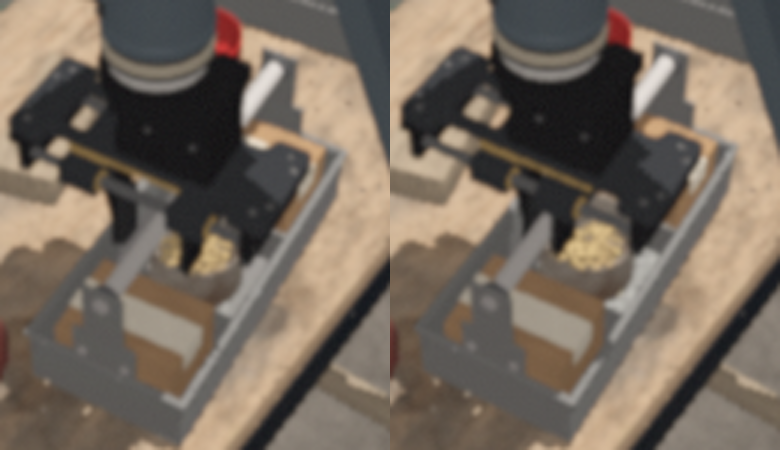

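Both ends look raised by similar amounts: the near corner is at (183,437) and the far corner at (342,152), and both shift about 5 px in the enlarged crop. I'll track just the rim corners to get a cleaner tilt.

```bash
cat > tilt.py <<'E'
from h import *
import pickle
o0,d0=pickle.load(open('ref.pkl','rb'))
o=robot.get_obs();print(o['position'].round(4),o['time'],o['ft_force'].round(1),o['moment'].round(3))
ctr=np.array([.4838,-.021,0]);u=np.array([-.106,.994,0]);w=np.array([.994,.106,0])
for c in('side','scene'):
    p=robot.camera(c);R,t=cam(p);K=np.array(p['intrinsics'])
    proj=lambda P:(lambda q:q[:2]/q[2])(K@R.T@(P-t))
    g0,g1=[cv2.cvtColor(x,cv2.COLOR_RGB2GRAY) for x in(d0[c],p['pixels'])]
    for a,b,z,n in((.135,-.062,.068,'+y-x'),(.135,.062,.068,'+y+x'),(-.135,-.062,.068,'-y-x'),(-.135,.062,.068,'-y+x'),(.127,0,.13,'bar+'),(-.127,0,.13,'bar-'),(.0,-.062,.06,'mid-x')):
        P=ctr+u*a+w*b+[0,0,z];k=proj(P);per=(proj(P+[0,0,.01])-k)/10;k=k.astype(np.float32).reshape(1,1,2)
        r=[]
        for W in(11,15,21):
            q,st,e=cv2.calcOpticalFlowPyrLK(g0,g1,k,None,winSize=(W,W),maxLevel=1);f=(q-k).ravel();r.append((round(float(f@per/(per@per)),1),round(float(np.hypot(*(f-per*(f@per)/(per@per)))),1)))
        print(c,n,k.ravel().round(),'mm up, residual px',r)
E
python3 tilt.py
```

```text
[0.478  0.0325 0.1175] 10.4667 [ 0.5 -1.5 -7.7] [-0.162 -0.142  0.012]
side +y-x [308. 324.] mm up, residual px [(4.2, 0.1), (4.3, 0.0), (4.2, 0.0)]
side +y+x [257. 299.] mm up, residual px [(-0.2, 0.0), (0.1, 0.0), (0.3, 0.0)]
side -y-x [364. 240.] mm up, residual px [(6.4, 0.0), (6.1, 0.1), (6.4, 0.3)]
side -y+x [319. 221.] mm up, residual px [(13.5, 0.6), (13.2, 0.5), (13.0, 0.5)]
side bar+ [284. 290.] mm up, residual px [(3.4, 0.2), (3.5, 0.3), (3.9, 0.2)]
side bar- [341. 214.] mm up, residual px [(6.6, 0.3), (6.6, 0.3), (6.4, 0.2)]
side mid-x [338. 281.] mm up, residual px [(10.1, 0.2), (11.1, 0.3), (10.7, 0.2)]
scene +y-x [193. 168.] mm up, residual px [(0.5, 0.2), (-0.1, 0.4), (-0.3, 0.5)]
scene +y+x [237. 145.] mm up, residual px [(-0.0, 4.2), (-22.3, 10.0), (-13.0, 7.0)]
scene -y-x [264. 239.] mm up, residual px [(6.4, 0.3), (6.3, 0.4), (6.1, 0.5)]
scene -y+x [310. 208.] mm up, residual px [(5.3, 0.2), (5.3, 0.1), (5.5, 0.1)]
scene bar+ [213. 137.] mm up, residual px [(8.2, 7.0), (8.6, 7.5), (8.7, 7.9)]
scene bar- [284. 201.] mm up, residual px [(7.3, 0.6), (7.1, 0.6), (6.6, 0.6)]
scene mid-x [226. 203.] mm up, residual px [(3.6, 0.3), (1.6, 0.7), (1.7, 0.6)]
```

Both ends rise: about 6 mm at -y and 4 mm at +y, so the tilt is about 0.01 rad. I'll lift a little more and check the tilt holds.

>>> servo_tool --rows '[1, 0, 0, -0.002, 0, 1, 0, 0, -0.003, 0, 1, 0, 0, -0.003, 0, 1, 0, 0, -0.003, 0, 1, 0, 0, -0.002, 0]'

```text
time: 10.98
position: [0.4782, 0.0325, 0.1311]
tool_rot: [0.668, 0.744, 0.0, 0.0]
ft_force: [-0.2, -0.1, -8.3]
grip_width: 0.0126
grip_force: 60.0
```

>>> servo_tool --rows '[1, 0, 0, 0, 0, 1, 0, 0, 0, 0, 1, 0, 0, 0, 0, 1, 0, 0, 0, 0]'

```text
time: 11.32
position: [0.4778, 0.0326, 0.1304]
tool_rot: [0.668, 0.744, -0.0, -0.0]
ft_force: [-0.6, 0.2, -8.9]
grip_width: 0.0122
grip_force: 60.0
```

```bash
python3 tilt.py | grep -v -e 'mid' -e 'scene +y+x' -e 'scene bar+' -e 'side .y+x'
```

```text
[0.4778 0.0326 0.1304] 11.3167 [-0.6  0.2 -8.9] [-0.101 -0.103  0.007]
side +y-x [308. 324.] mm up, residual px [(17.7, 14.6), (37.8, 5.4), (44.2, 6.6)]
side -y-x [364. 240.] mm up, residual px [(18.7, 0.0), (18.4, 0.1), (18.3, 0.3)]
side bar+ [284. 290.] mm up, residual px [(16.8, 0.2), (16.7, 0.2), (16.5, 0.2)]
side bar- [341. 214.] mm up, residual px [(19.8, 0.4), (23.2, 0.6), (24.3, 0.6)]
scene +y-x [193. 168.] mm up, residual px [(-0.1, 1.3), (-0.1, 1.3), (0.4, 0.7)]
scene -y-x [264. 239.] mm up, residual px [(19.0, 0.4), (19.1, 0.6), (18.4, 1.1)]
scene -y+x [310. 208.] mm up, residual px [(18.2, 0.3), (18.4, 0.3), (18.7, 0.2)]
scene bar- [284. 201.] mm up, residual px [(20.5, 0.7), (19.8, 0.8), (19.2, 0.7)]
```

The tilt is stable at about 0.007 rad. I'll lift it clear, then carry it in gentle ramps.

>>> servo_tool --rows '[1, 0, 0, -0.004, 0, 1, 0, 0, -0.008, 0, 1, 0, 0, -0.012, 0, 1, 0, 0, -0.015, 0, 1, 0, 0, -0.016, 0]'

```text
time: 11.83
position: [0.4775, 0.0326, 0.1863]
tool_rot: [0.668, 0.744, -0.0, -0.0]
ft_force: [0.1, -0.0, -9.2]
grip_width: 0.0122
grip_force: 60.0
```

>>> servo_tool --rows '[1, 0, 0, -0.016, 0, 1, 0, 0, -0.016, 0, 1, 0, 0, -0.014, 0, 1, 0, 0, -0.01, 0, 1, 0, 0, -0.006, 0]'

```text
time: 12.25
position: [0.4782, 0.0325, 0.2494]
tool_rot: [0.668, 0.744, 0.001, 0.001]
ft_force: [-0.4, -0.7, -8.7]
grip_width: 0.0125
grip_force: 60.0
```

>>> servo_tool --rows '[1, 0, 0, -0.003, 0, 1, 0, 0, 0, 0, 1, 0, 0, 0, 0, 1, 0, 0, 0, 0, 1, 0, 0, 0, 0]'

```text
time: 12.67
position: [0.4774, 0.0326, 0.2497]
tool_rot: [0.668, 0.744, -0.001, -0.001]
ft_force: [-0.6, 0.1, -9.0]
grip_width: 0.0126
grip_force: 60.0
```

```bash
python3 - <<'E'
from h import *
o=robot.get_obs();print(o['position'],yaw(o),o['time'],o['ft_force'],o['moment'])
a=robot.camera('side');b=robot.camera('scene')
f=lambda x:cv2.cvtColor(x['pixels'],cv2.COLOR_RGB2BGR)
cv2.imwrite('pics/v3.png',np.hstack([cv2.resize(f(a)[150:350,230:430],(400,400)),cv2.resize(f(b)[70:270,150:350],(400,400))]))
print([ray(b,u,0) for u in((385,160),(458,222),(487,235),(375,120))])
E
```

```text
[0.47739278 0.03261829 0.2497476 ] 96.1124913853646 12.6667 [-0.62937101  0.0608274  -8.96449242] [-0.08466193 -0.08584521  0.00573094]
[array([ 8.46832015e-01, -8.00951517e-02,  1.11022302e-16]), array([ 8.43691161e-01, -3.31197191e-01, -1.11022302e-16]), array([ 0.86817699, -0.39390032,  0.        ]), array([0.93708828, 0.06243021, 0.        ])]
```

View pics/v3.png

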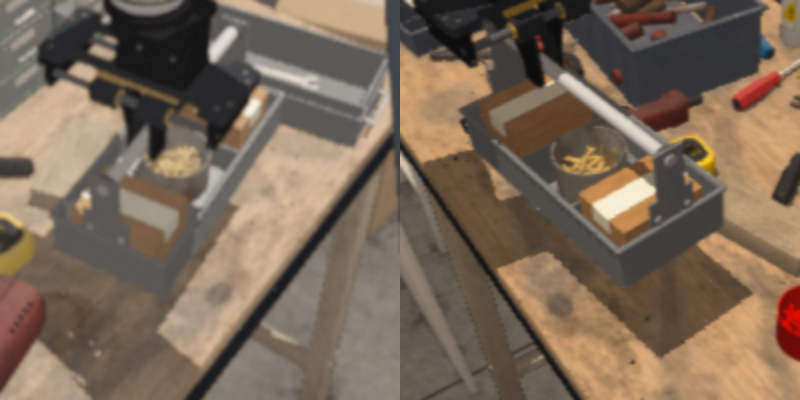

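The tote hangs level with its load in place, and the cabinet is well clear at x > 0.84. I'll carry on with the first translation.

>>> servo_tool --rows '[1, -0.003, 0, 0, 0, 1, -0.006, 0.001, 0, 0, 1, -0.009, 0.001, 0, 0, 1, -0.012, 0.002, 0, 0, 1, -0.014, 0.002, 0, 0]'

```text
time: 13.18
position: [0.489, -0.0117, 0.2506]
tool_rot: [0.668, 0.744, -0.0, 0.0]
ft_force: [0.2, -0.4, -8.1]
grip_width: 0.0126
grip_force: 60.0
```

>>> servo_tool --rows '[1, -0.014, 0.002, 0, 0, 1, -0.014, 0.002, 0, 0, 1, -0.014, 0.002, 0, 0, 1, -0.014, 0.002, 0, 0, 1, -0.014, 0.002, 0, 0]'

```text
time: 13.6
position: [0.5064, -0.0809, 0.2505]
tool_rot: [0.669, 0.744, -0.0, 0.0]
ft_force: [0.1, -0.2, -8.5]
grip_width: 0.0124
grip_force: 60.0
```

>>> servo_tool --rows '[1, -0.014, 0.002, 0, 0, 1, -0.014, 0.002, 0, 0, 1, -0.014, 0.002, 0, 0, 1, -0.014, 0.002, 0, 0, 1, -0.013, 0.002, 0, 0]'

```text
time: 14.02
position: [0.5237, -0.1482, 0.2505]
tool_rot: [0.668, 0.744, -0.0, 0.0]
ft_force: [0.1, -0.2, -8.8]
grip_width: 0.0124
grip_force: 60.0
```

>>> servo_tool --rows '[1, -0.011, 0.002, 0, 0, 1, -0.008, 0.002, 0, 0, 1, -0.005, 0.001, 0, 0, 1, -0.002, 0, 0, 0, 1, 0, 0, 0, 0]'

```text
time: 14.43
position: [0.531, -0.1721, 0.2504]
tool_rot: [0.668, 0.744, -0.0, -0.0]
ft_force: [0.1, -0.7, -9.6]
grip_width: 0.0125
grip_force: 60.0
```

>>> servo_tool --rows '[1, 0, 0, 0, 1, 1, 0, 0, 0, 2, 1, 0, 0, 0, 3, 1, 0, 0, 0, 4, 1, 0, 0, 0, 4]'

```text
time: 14.85
position: [0.5307, -0.1709, 0.2505]
tool_rot: [0.755, 0.656, 0.0, -0.001]
ft_force: [-0.3, -0.1, -8.3]
grip_width: 0.0124
grip_force: 60.0
```

>>> servo_tool --rows '[1, 0, 0, 0, 4, 1, 0, 0, 0, 4, 1, 0, 0, 0, 4, 1, 0, 0, 0, 4, 1, 0, 0, 0, 4]'

```text
time: 15.27
position: [0.5307, -0.1709, 0.2505]
tool_rot: [0.857, 0.515, -0.0, -0.001]
ft_force: [-0.7, -0.2, -9.0]
grip_width: 0.0124
grip_force: 60.0
```

>>> servo_tool --rows '[1, 0, 0, 0, 4, 1, 0, 0, 0, 4, 1, 0, 0, 0, 4, 1, 0, 0, 0, 4, 1, 0, 0, 0, 4]'

```text
time: 15.68
position: [0.5306, -0.1708, 0.2505]
tool_rot: [0.934, 0.358, -0.0, -0.001]
ft_force: [-0.1, -0.8, -7.2]
grip_width: 0.0126
grip_force: 60.0
```

>>> servo_tool --rows '[1, 0, 0, 0, 4, 1, 0, 0, 0, 4, 1, 0, 0, 0, 4, 1, 0, 0, 0, 4, 1, 0, 0, 0, 4]'

```text
time: 16.1
position: [0.5306, -0.1708, 0.2505]
tool_rot: [0.982, 0.19, -0.0, -0.001]
ft_force: [0.2, -0.7, -8.4]
grip_width: 0.0125
grip_force: 60.0
```

>>> servo_tool --rows '[1, 0, 0, 0, 4, 1, 0, 0, 0, 4, 1, 0, 0, 0, 3, 1, 0, 0, 0, 2, 1, 0, 0, 0, 0.7]'

```text
time: 16.52
position: [0.5306, -0.1709, 0.2505]
tool_rot: [0.997, 0.073, -0.0, -0.001]
ft_force: [-0.2, -0.0, -8.1]
grip_width: 0.0127
grip_force: 60.0
```

```bash
python3 - <<'E'
from h import *
o=robot.get_obs();print(o['position'],yaw(o),o['time'],o['ft_force'],o['moment'])
E
```

```text
[ 0.53059476 -0.17087781  0.25048031] 8.367696470719125 16.5167 [-2.20186727e-01 -6.80936875e-03 -8.08400428e+00] [-0.03319419  0.08148676 -0.0015232 ]
```

>>> servo_tool --rows '[1, 0, 0.003, 0, 0, 1, 0.001, 0.006, 0, 0, 1, 0.001, 0.009, 0, 0, 1, 0.002, 0.012, 0, 0, 1, 0.003, 0.014, 0, 0]'

```text
time: 16.93
position: [0.5447, -0.2156, 0.2505]
tool_rot: [0.997, 0.074, -0.0, 0.0]
ft_force: [0.2, 0.8, -8.8]
grip_width: 0.0123
grip_force: 60.0
```

>>> servo_tool --rows '[1, 0.003, 0.014, 0, 0, 1, 0.003, 0.014, 0, 0, 1, 0.003, 0.014, 0, 0, 1, 0.003, 0.014, 0, 0, 1, 0.003, 0.014, 0, 0]'

```text
time: 17.35
position: [0.5701, -0.2841, 0.2502]
tool_rot: [0.997, 0.073, 0.0, 0.0]
ft_force: [-0.0, 0.5, -8.0]
grip_width: 0.0126
grip_force: 60.0
```

>>> servo_tool --rows '[1, 0.003, 0.014, 0, 0, 1, 0.003, 0.014, 0, 0, 1, 0.002, 0.014, 0, 0, 1, 0.002, 0.014, 0, 0, 1, 0.002, 0.013, 0, 0]'

```text
time: 17.77
position: [0.5917, -0.3508, 0.2498]
tool_rot: [0.997, 0.073, -0.0, 0.0]
ft_force: [-0.2, -0.3, -8.7]
grip_width: 0.0121
grip_force: 60.0
```

>>> servo_tool --rows '[1, 0.002, 0.011, 0, 0, 1, 0.001, 0.008, 0, 0, 1, 0, 0.004, 0, 0, 1, 0, 0.002, 0, 0, 1, 0, 0, 0, 0]'

```text
time: 18.18
position: [0.5979, -0.3725, 0.2502]
tool_rot: [0.997, 0.073, -0.0, -0.0]
ft_force: [-0.3, -0.2, -7.8]
grip_width: 0.0122
grip_force: 60.0
```

>>> servo_tool --rows '[1, 0, 0, 0.004, 0, 1, 0, 0, 0.007, 0, 1, 0, 0, 0.007, 0, 1, 0, 0, 0.007, 0, 1, 0, 0, 0.004, 0]'

```text
time: 18.6
position: [0.5974, -0.3713, 0.2196]
tool_rot: [0.997, 0.074, -0.001, -0.001]
ft_force: [0.2, -0.1, -8.6]
grip_width: 0.0124
grip_force: 60.0
```

>>> servo_tool --rows '[1, 0, 0, 0, 0, 1, 0, 0, 0, 0, 1, 0, 0, 0, 0]'

```text
time: 18.85
position: [0.5984, -0.3725, 0.2218]
tool_rot: [0.997, 0.073, 0.0, 0.0]
ft_force: [0.1, -0.3, -7.7]
grip_width: 0.0125
grip_force: 60.0
```

```bash
cat > look.py <<'E'
from h import *
import sys
o=robot.get_obs();print(o['position'],yaw(o),o['time'],o['ft_force'],o['moment'])
z=o['position'][2]-.1125;P=[robot.camera(c) for c in('side','scene','wrist')]
f=lambda x:cv2.cvtColor(x['pixels'],cv2.COLOR_RGB2BGR)
cv2.imwrite('pics/'+sys.argv[1],np.hstack([cv2.resize(f(P[0])[110:260,290:450],(427,400),interpolation=2),cv2.resize(f(P[1])[190:390,270:470],(373,400),interpolation=2)]))
for p in P:
    for q in('tote','tote_bar'):print(q,[(d['at'],d['score']) for d in robot.place_of(p,q)[:1]])
x0=[.5445,-.379,np.radians(8.4-90)]
for n,v in(('side',P[:1]),('scene',P[1:2]),('wrist',P[2:]),('side+scene',P[:2])):
    x=fit([(p,o) for p in v],rect(.124,.27,.068+z),x0);print(n,x[:2].round(4),np.degrees(x[2])+90)
E
python3 look.py v4.png
```

```text
[ 0.59842878 -0.37252282  0.22177295] 8.416947348413457 18.85 [ 0.07028164 -0.34657481 -7.73187321] [-0.00976679  0.05273943  0.03050164]
tote [([0.5409, -0.3794, 0.113], 0.98)]
tote_bar [([0.541, -0.3807, 0.2409], 0.67)]
tote []
tote_bar [([0.5437, -0.3776, 0.2335], 0.93)]
tote [([0.5436, -0.3782, 0.1082], 0.94)]
tote_bar []
side [ 0.5112 -0.3869] 12.060010468100018
scene [ 0.5517 -0.3821] 9.931495179311895
wrist [ 0.5403 -0.3784] 7.203343445860341
side+scene [ 0.5513 -0.3807] 10.029859302713561
```

View pics/v4.png

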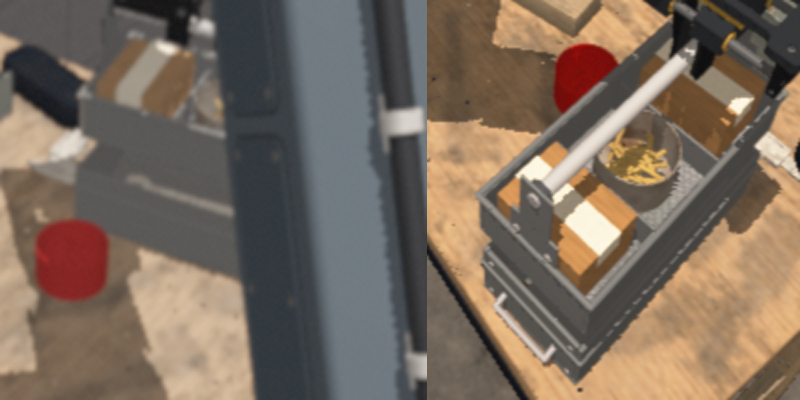

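The tote hangs level over the box with its load in place. I'll lower it to just above the rim and compare the walls.

>>> servo_tool --rows '[1, 0, -0.001, 0.004, 0, 1, 0, 0, 0.007, 0, 1, 0, 0, 0.007, 0, 1, 0, 0, 0.005, 0, 1, 0, 0, 0.003, 0]'

```text
time: 19.72
position: [0.5972, -0.3707, 0.1936]
tool_rot: [0.997, 0.073, -0.001, -0.001]
ft_force: [-0.9, -0.1, -9.9]
grip_width: 0.0125
grip_force: 60.0
```

>>> servo_tool --rows '[1, 0, 0, 0, 0, 1, 0, 0, 0, 0, 1, 0, 0, 0, 0, 1, 0, 0, 0, 0]'

```text
time: 20.05
position: [0.5983, -0.3717, 0.1961]
tool_rot: [0.997, 0.073, 0.0, 0.0]
ft_force: [-0.1, -0.6, -8.8]
grip_width: 0.0125
grip_force: 60.0
```

```bash
python3 - <<'E'
from h import *
o=robot.get_obs();print(o['position'],yaw(o),o['time'],o['ft_force'],o['moment'])
p=robot.camera('scene');w=robot.camera('wrist')
for a in(p,w):
  for q in('tote','tote_bar','box_rim','lower_box'):print(q,[(d['at'],d['score']) for d in robot.place_of(a,q)[:1]])
f=cv2.cvtColor(p['pixels'],cv2.COLOR_RGB2BGR)[225:400,275:465];big=cv2.resize(f,None,fx=4,fy=4,interpolation=2)
# overlay nominal model edges: box rim at z .075 (green) and tray bottom/top at current height (red/blue) if tote were exactly over the box
R,t=cam(p);K=np.array(p['intrinsics']);z=o['position'][2]-.1125
def draw(zz,col):
    c,s=np.cos(np.radians(8.4)),np.sin(np.radians(8.4));P=np.array([[.5445+c*l-s*m,-.379+s*l+c*m,zz] for l,m in((-.135,-.062),(-.135,.062),(.135,.062),(.135,-.062))])
    q=(P-t)@R@K.T;q=((q[:,:2]/q[:,2:]-[275,225]+.5)*4-.5)
    cv2.polylines(big,[q.round().astype(np.int32)],True,col,1)
draw(.075,(0,255,0));draw(.008+z,(0,0,255));draw(.068+z,(255,0,0))
cv2.imwrite('pics/v5.png',big[:600,:760])
E
```

```text
[ 0.59833624 -0.37167112  0.19611963] 8.412061109986622 20.05 [-0.11844715 -0.60180774 -8.76720612] [ 0.01199491  0.07922168 -0.04694559]
tote [([0.5394, -0.3804, 0.0893], 0.96)]
tote_bar [([0.5415, -0.3771, 0.212], 0.7)]
box_rim [([0.6279, -0.3662, 0.097], 0.44)]
lower_box [([0.5404, -0.3822, 0.0898], 0.45)]
tote [([0.5407, -0.3764, 0.0813], 0.71)]
tote_bar [([0.679, -0.0785, 0.0005], 0.4)]
box_rim []
lower_box []
```

View pics/v5.png

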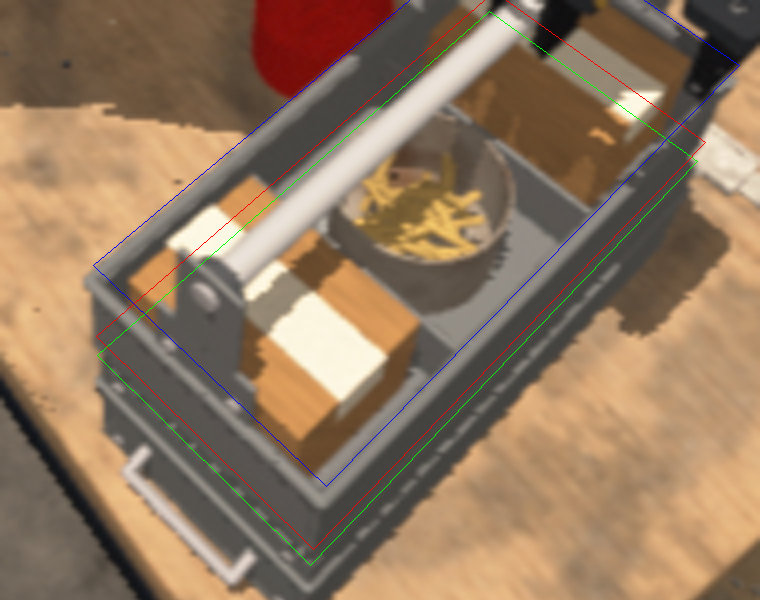

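The tote's actual corners and the box's rim both sit about 18 px below my overlay, so the relative fit looks good. I need to check the box pose against the earlier unobstructed pictures.

```bash
python3 - <<'E'
from h import *
d=np.load('w1.npz');o={'tool_rot':d['rot'],'position':d['pos']};w={'intrinsics':d['K'],'mount':d['mount']}
s=robot.camera('scene')
c=np.array([ray(w,u,.075,o) for u in((288,49),(366,48),(360,214),(292,212))]);print(c.round(3),c.mean(0))
outs=[]
for n,p,oo,(x,y,W,H) in(('w1.png',w,o,(270,30,110,200)),('scene0.png',s,None,(290,220,170,160))):
    im=cv2.imread('pics/'+n)[y:y+H,x:x+W];k=min(400/W,600/H);im=cv2.resize(im,None,fx=k,fy=k,interpolation=2)
    R,t=cam(p,oo);K=np.array(p['intrinsics'])
    for (l2,w2,col) in((.135,.062,(0,255,0)),(.13,.057,(0,255,255))):
        a=np.radians(8.4);P=np.array([[.5445+np.cos(a)*l-np.sin(a)*m,-.379+np.sin(a)*l+np.cos(a)*m,.075] for l,m in((-l2,-w2),(-l2,w2),(l2,w2),(l2,-w2))])
        q=(P-t)@R@K.T;q=(q[:,:2]/q[:,2:]-[x,y]+.5)*k-.5
        cv2.polylines(im,[q.round().astype(np.int32)],True,col,1)
    b=np.zeros((600,400,3),np.uint8);b[:im.shape[0],:im.shape[1]]=im[:600,:400];outs.append(b)
cv2.imwrite('pics/v6.png',np.hstack(outs))
E
```

```text
[[ 0.667 -0.301  0.075]
 [ 0.686 -0.419  0.075]
 [ 0.422 -0.459  0.075]
 [ 0.408 -0.339  0.075]] [ 0.54597593 -0.37948047  0.075     ]
```

View pics/v6.png

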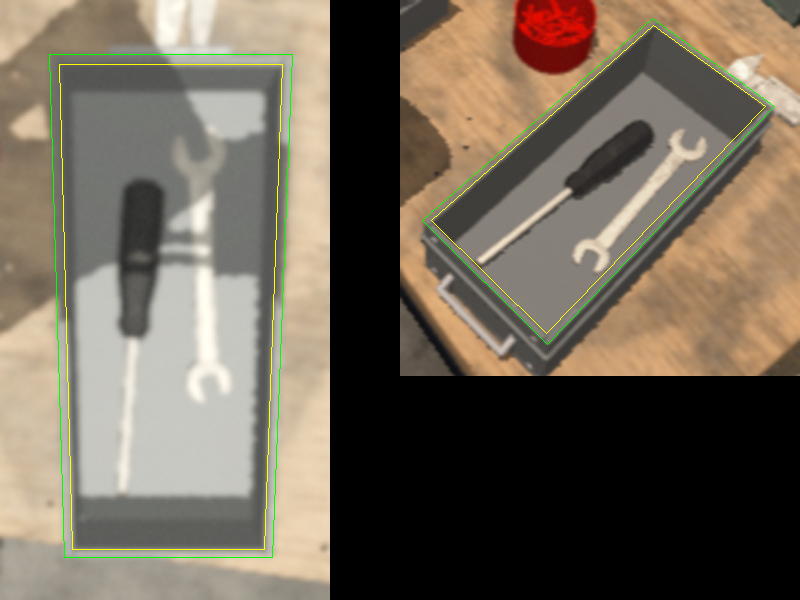

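The fit matches the rim in both pictures; the lower line I noticed is only a decorative rib. So the box pose (0.5445, -0.379, 8.4°) stands. Next I'll fit the tote's height, pitch and position numerically.

```bash
cat > fit5.py <<'E'
from h import *
from scipy.spatial.transform import Rotation as Rt
o=robot.get_obs();zt=o['position'][2]-.1125;print(o['position'].round(4),o['time'])
P={c:robot.camera(c) for c in('scene','wrist')}
top=rect(.124,.27,.068);n=60
t=np.linspace(-.4,.4,n);bar=np.vstack([np.c_[s*.007*np.ones(n),t*.25-.05*0,.13*np.ones(n)] for s in(-1,1)])
def run(names,M,free):
    base=np.array([.5445,-.379,zt,np.radians(-81.6),0.])
    def full(v): x=base.copy();x[free]+=v*sc[free];return x
    sc=np.array([.005,.005,.005,.02,.02])
    def cost(v,vs):
        x=full(v);Q=Rt.from_euler('zx',[x[3],x[4]]).apply(M-[0,0,.13])+[x[0],x[1],x[2]+.13];c=0
        for g,K,R,tt in vs:
            q=(Q-tt)@R@K.T;q=(q[:,:2]/q[:,2:]).astype(np.float32)
            c-=cv2.remap(g,q[:,0],q[:,1],cv2.INTER_LINEAR).mean()
        return c+.3*(v**2).sum()
    v=np.zeros(len(free))
    for s in(3,1.2):
        vs=[(grad(P[c],s),np.array(P[c]['intrinsics']),*cam(P[c],o)) for c in names]
        r=min((minimize(cost,v+d,args=(vs,),method='Nelder-Mead') for d in np.vstack([np.zeros(len(free)),np.eye(len(free)),-np.eye(len(free))])),key=lambda r:r.fun);v=r.x
    x=full(v);print(names,free,'xyz',x[:3].round(4),'yaw',(np.degrees(x[3])+90).round(2),'pitch',x[4].round(4),'z nominal',round(zt,4),r.fun.round(2))
for nm in(['scene'],['wrist'],['scene','wrist']):
    run(nm,top,[0,1,3]);run(nm,top,[0,1,2,3,4])
E
python3 fit5.py
```

```text
[ 0.598  -0.3713  0.1955] 20.6
['scene'] [0, 1, 3] xyz [ 0.5508 -0.3831  0.083 ] yaw 8.4 pitch 0.0 z nominal 0.083 -91.22
['scene'] [0, 1, 2, 3, 4] xyz [ 0.5508 -0.3831  0.083 ] yaw 8.4 pitch -0.0 z nominal 0.083 -91.24
['wrist'] [0, 1, 3] xyz [ 0.544 -0.379  0.083] yaw 8.4 pitch 0.0 z nominal 0.083 -30.14
['wrist'] [0, 1, 2, 3, 4] xyz [ 0.5394 -0.379   0.0857] yaw 8.4 pitch 0.0 z nominal 0.083 -32.67
['scene', 'wrist'] [0, 1, 3] xyz [ 0.551  -0.3778  0.083 ] yaw 8.41 pitch 0.0 z nominal 0.083 -114.95
['scene', 'wrist'] [0, 1, 2, 3, 4] xyz [ 0.5511 -0.379   0.0831] yaw 8.4 pitch 0.0155 z nominal 0.083 -115.15
```

```bash
python3 - <<'E'
from h import *
s=robot.camera('scene');u=np.array([.9893,.1461])
for z in(.1516,.1456,.1416):
    a,b=[ray(s,(275+x/4,225+y/4),z) for x,y in((88,283),(322,505))]
    m=(a+b)[:2]/2;print(z,a.round(4),b.round(4),'width',np.linalg.norm(a-b).round(4),'centre',(m+.135*u).round(4))
# bar edges across in scene: fit axis line of bright tube, and tote ends by sub-pixel profile along long axis
g=cv2.GaussianBlur(cv2.cvtColor(s['pixels'],cv2.COLOR_RGB2GRAY).astype(np.float32),(0,0),.7)
R,t=cam(s);K=np.array(s['intrinsics']);w=np.array([-.1461,.9893])
for off in(-.045,-.03,.03,.045):
    P=np.array([[*(np.array([.5445,-.379])-u*l+w*off),.1516] for l in np.arange(.110,.160,.002)])
    q=(P-t)@R@K.T;q=(q[:,:2]/q[:,2:]).astype(np.float32);print(off,cv2.remap(g,q[:,0],q[:,1],1).ravel().astype(int).tolist())
for l in(-.11,-.03,0,.03):
    P=np.array([[*(np.array([.5445,-.379])+u*l+w*m),.1516] for m in np.arange(-.08,-.044,.002)])
    q=(P-t)@R@K.T;q=(q[:,:2]/q[:,2:]).astype(np.float32);print('right',l,cv2.remap(g,q[:,0],q[:,1],1).ravel().astype(int).tolist())
    P=np.array([[*(np.array([.5445,-.379])+u*l+w*m),.1516] for m in np.arange(.044,.08,.002)])
    q=(P-t)@R@K.T;q=(q[:,:2]/q[:,2:]).astype(np.float32);print('left',l,cv2.remap(g,q[:,0],q[:,1],1).ravel().astype(int).tolist())
E
```

```text
0.1516 [ 0.3958 -0.3437  0.1516] [ 0.4145 -0.4655  0.1516] width 0.1233 centre [ 0.5387 -0.3849]
0.1456 [ 0.3975 -0.3409  0.1456] [ 0.4164 -0.4639  0.1456] width 0.1245 centre [ 0.5406 -0.3827]
0.1416 [ 0.3987 -0.339   0.1416] [ 0.4177 -0.4629  0.1416] width 0.1253 centre [ 0.5418 -0.3812]
-0.045 [123, 111, 101, 97, 95, 94, 93, 92, 94, 94, 91, 92, 95, 98, 112, 137, 135, 104, 86, 84, 84, 84, 84, 84, 83]
-0.03 [172, 162, 164, 167, 167, 165, 165, 162, 160, 155, 129, 106, 97, 93, 106, 134, 134, 103, 82, 83, 84, 84, 84, 84, 90]
0.03 [94, 99, 97, 90, 89, 100, 123, 144, 146, 135, 109, 96, 97, 99, 109, 130, 136, 110, 87, 83, 85, 84, 84, 86, 92]
0.045 [161, 157, 158, 161, 163, 163, 161, 158, 159, 153, 125, 94, 79, 74, 90, 126, 137, 113, 87, 84, 99, 134, 163, 173, 173]
right -0.11 [73, 70, 70, 68, 67, 68, 84, 119, 132, 121, 127, 130, 105, 82, 78, 86, 109, 118]
left -0.11 [158, 159, 129, 89, 77, 92, 115, 134, 149, 172, 186, 191, 192, 193, 194, 195, 193, 193]
right -0.03 [78, 71, 71, 68, 67, 69, 83, 115, 136, 137, 136, 141, 143, 142, 132, 100, 84, 81]
left -0.03 [69, 69, 69, 70, 75, 91, 115, 131, 123, 98, 80, 75, 73, 73, 73, 74, 74, 73]
right 0 [82, 73, 72, 69, 67, 69, 80, 111, 132, 128, 128, 138, 142, 142, 142, 142, 142, 142]
left 0 [69, 69, 69, 69, 76, 95, 115, 129, 118, 83, 55, 46, 45, 45, 45, 45, 45, 46]
right 0.03 [69, 70, 71, 69, 67, 68, 79, 110, 132, 121, 96, 86, 88, 96, 101, 102, 101, 100]
left 0.03 [68, 68, 68, 68, 69, 71, 73, 73, 68, 59, 51, 48, 48, 48, 47, 47, 47, 47]
```

```bash
python3 - <<'E'
from h import *
o=robot.get_obs();s=robot.camera('wrist');print(o['position'])
a=np.radians(yaw(o));u=np.array([np.cos(a),np.sin(a)]);w=np.array([-u[1],u[0]]);c0=o['position'][:2]-.054*u
zt=o['position'][2]-.1125+.068
g=cv2.GaussianBlur(cv2.cvtColor(s['pixels'],cv2.COLOR_RGB2GRAY).astype(np.float32),(0,0),.7)
R,t=cam(s,o);K=np.array(s['intrinsics'])
def prof(ls,ms):
    P=np.array([[*(c0+u*l+w*m),zt] for l in ls for m in ms]);q=(P-t)@R@K.T;q=(q[:,:2]/q[:,2:]).astype(np.float32);return q[0].round(),q[-1].round(),cv2.remap(g,q[:,0],q[:,1],1).ravel().astype(int).tolist()
for m in(-.045,-.03,.03,.045):print('end',m,*prof(-np.arange(.110,.160,.002),[m]))
for l in(-.1,-.03,0):print('right',l,*prof([l],np.arange(-.08,-.044,.002)));print('left',l,*prof([l],np.arange(.044,.08,.002)))
E
```

```text
[ 0.59797426 -0.37136589  0.19553825]
end -0.045 [370. 392.] [368. 432.] [25, 25, 26, 26, 20, 0, 0, 0, 0, 0, 0, 0, 0, 0, 0, 0, 0, 0, 0, 0, 0, 0, 0, 0, 0]
end -0.03 [354. 392.] [352. 432.] [26, 25, 25, 25, 19, 0, 0, 0, 0, 0, 0, 0, 0, 0, 0, 0, 0, 0, 0, 0, 0, 0, 0, 0, 0]
end 0.03 [288. 392.] [289. 432.] [26, 26, 27, 25, 20, 0, 0, 0, 0, 0, 0, 0, 0, 0, 0, 0, 0, 0, 0, 0, 0, 0, 0, 0, 0]
end 0.045 [272. 392.] [274. 432.] [26, 26, 25, 25, 21, 0, 0, 0, 0, 0, 0, 0, 0, 0, 0, 0, 0, 0, 0, 0, 0, 0, 0, 0, 0]
right -0.1 [409. 384.] [372. 384.] [39, 29, 28, 28, 27, 28, 27, 27, 27, 27, 27, 26, 27, 28, 27, 25, 26, 27]
left -0.1 [272. 384.] [235. 384.] [26, 27, 27, 28, 28, 26, 26, 27, 27, 27, 27, 26, 26, 27, 26, 26, 26, 27]
right -0.03 [416. 318.] [376. 318.] [115, 115, 115, 116, 116, 116, 116, 116, 116, 116, 116, 115, 116, 116, 116, 116, 116, 116]
left -0.03 [268. 318.] [228. 318.] [91, 90, 90, 90, 90, 90, 90, 91, 91, 90, 91, 90, 90, 90, 90, 90, 90, 90]
right 0 [420. 286.] [378. 286.] [50, 49, 50, 49, 50, 51, 50, 52, 52, 54, 54, 56, 56, 59, 59, 60, 61, 62]
left 0 [267. 286.] [225. 286.] [50, 49, 49, 50, 49, 50, 49, 50, 49, 50, 49, 50, 51, 49, 50, 50, 49, 49]
```

```bash
cat > wend.py <<'E'
from h import *
o=robot.get_obs();s=robot.camera('wrist');print(o['position'],o['time'])
a=np.radians(yaw(o));u=np.array([np.cos(a),np.sin(a)]);w=np.array([-u[1],u[0]]);c0=np.array([.5445,-.379])
zt=o['position'][2]-.1125+.068
g=cv2.GaussianBlur(cv2.cvtColor(s['pixels'],cv2.COLOR_RGB2GRAY).astype(np.float32),(0,0),.7)
R,t=cam(s,o);K=np.array(s['intrinsics'])
def prof(ls,ms):
    P=np.array([[*(c0+u*l+w*m),zt] for l in ls for m in ms]);q=(P-t)@R@K.T;q=(q[:,:2]/q[:,2:]).astype(np.float32);return q[0].round(),q[-1].round(),cv2.remap(g,q[:,0],q[:,1],1).ravel().astype(int).tolist()
for m in(-.045,-.03,.03,.045):print('end',m,*prof(np.arange(.110,.160,.002),[m]))
for l in(.08,.1,.12):print('right',l,*prof([l],np.arange(-.08,-.044,.002)));print('left',l,*prof([l],np.arange(.044,.08,.002)))
E
python3 wend.py
```

```text
[ 0.59795834 -0.37134926  0.19552415] 20.8
end -0.045 [384. 148.] [389.  75.] [110, 112, 109, 107, 104, 103, 103, 104, 102, 98, 104, 113, 110, 117, 119, 120, 117, 121, 122, 135, 181, 194, 205, 211, 204]
end -0.03 [363. 148.] [366.  75.] [122, 122, 119, 117, 120, 119, 117, 112, 113, 98, 105, 114, 107, 115, 111, 111, 116, 118, 113, 115, 128, 185, 196, 200, 192]
end 0.03 [278. 148.] [275.  75.] [127, 124, 122, 124, 120, 118, 112, 114, 110, 98, 108, 111, 113, 135, 135, 130, 131, 137, 137, 136, 135, 134, 134, 134, 131]
end 0.045 [257. 148.] [253.  75.] [123, 121, 119, 120, 117, 115, 113, 114, 109, 98, 108, 111, 125, 132, 137, 135, 131, 129, 139, 138, 124, 116, 112, 113, 119]
right 0.08 [429. 190.] [383. 190.] [197, 192, 189, 189, 194, 196, 199, 204, 198, 151, 161, 158, 133, 93, 88, 88, 113, 235]
left 0.08 [261. 190.] [215. 190.] [182, 171, 109, 89, 89, 89, 92, 100, 108, 110, 121, 122, 116, 113, 113, 110, 107, 104]
right 0.1 [432. 163.] [385. 163.] [193, 192, 191, 191, 192, 192, 193, 196, 192, 148, 129, 154, 133, 95, 88, 89, 91, 138]
left 0.1 [259. 162.] [212. 162.] [142, 131, 99, 88, 89, 89, 92, 100, 107, 107, 83, 67, 68, 78, 80, 79, 77, 77]
right 0.12 [435. 134.] [387. 134.] [194, 194, 195, 195, 196, 196, 196, 196, 192, 158, 158, 149, 138, 97, 88, 88, 88, 93]
left 0.12 [258. 134.] [209. 134.] [115, 111, 91, 88, 88, 89, 104, 138, 173, 169, 99, 67, 66, 71, 79, 81, 82, 80]
```

The wrist view shows the tote centred sideways and about 1 mm short along its length; the scene camera and detectors suggest 3 to 6 mm short. I'll shift 2 mm and feel downwards gently.

>>> servo_tool --rows '[1, 0.001, 0, 0, 0, 1, 0.001, 0, 0.001, 0, 1, 0, 0, 0.002, 0, 1, 0, 0, 0.002, 0, 1, 0, 0, 0.001, 0]'

```text
time: 21.27
position: [0.5997, -0.3708, 0.1889]
tool_rot: [0.997, 0.073, -0.0, -0.0]
ft_force: [-0.0, -0.5, -9.3]
grip_width: 0.0123
grip_force: 60.0
```

>>> servo_tool --rows '[1, 0, 0, 0.001, 0, 1, 0, 0, 0.001, 0, 1, 0, 0, 0.001, 0, 1, 0, 0, 0, 0, 1, 0, 0, 0, 0]'

```text
time: 21.68
position: [0.5999, -0.3711, 0.1865]
tool_rot: [0.997, 0.073, -0.0, -0.0]
ft_force: [-0.4, 0.5, -8.2]
grip_width: 0.0126
grip_force: 60.0
```

>>> servo_tool --rows '[1, 0, 0, 0.001, 0, 1, 0, 0, 0.001, 0, 1, 0, 0, 0, 0, 1, 0, 0, 0, 0, 1, 0, 0, 0, 0]'

```text
time: 22.1
position: [0.6, -0.371, 0.1845]
tool_rot: [0.997, 0.073, -0.0, -0.0]
ft_force: [0.2, -0.5, -7.9]
grip_width: 0.0121
grip_force: 60.0
```

```bash
python3 - <<'E'
from h import *
F=[]
for i in range(4):
    a=robot.camera('wrist' if i%2 else 'scene');o=robot.get_obs();F.append(np.r_[o['ft_force'],o['moment'],o['position'][2]])
    print([d['at'] for d in robot.place_of(a,'tote')[:1]])
print(np.mean(F,0).round(3),o['position'],o['time'],yaw(o))
E
```

```text
[[0.5416, -0.3791, 0.0748]]
[[0.5442, -0.3771, 0.0717]]
[[0.5397, -0.3801, 0.0749]]
[[0.5422, -0.3781, 0.0695]]
[ 2.800e-01  1.900e-02 -8.659e+00  7.000e-03  8.700e-02 -3.000e-03
  1.850e-01] [ 0.59998119 -0.37109529  0.1845967 ] 22.45 8.412269704301057
```

The full weight is still on the wrist with the foot at about 72 mm, so it has entered the rim. I'll keep lowering.

>>> servo_tool --rows '[1, 0, 0, 0.001, 0, 1, 0, 0, 0.001, 0, 1, 0, 0, 0.001, 0, 1, 0, 0, 0, 0, 1, 0, 0, 0, 0]'

```text
time: 22.92
position: [0.5999, -0.371, 0.1814]
tool_rot: [0.997, 0.073, -0.0, -0.0]
ft_force: [0.8, 0.1, -9.2]
grip_width: 0.0123
grip_force: 60.0
```

>>> servo_tool --rows '[1, 0, 0, 0.001, 0, 1, 0, 0, 0, 0, 1, 0, 0, 0, 0, 1, 0, 0, 0, 0, 1, 0, 0, 0, 0]'

```text
time: 23.33
position: [0.6, -0.371, 0.1806]
tool_rot: [0.997, 0.073, 0.0, -0.0]
ft_force: [0.4, -0.3, -7.6]
grip_width: 0.0122
grip_force: 60.0
```

>>> servo_tool --rows '[1, 0, 0, 0.001, 0, 1, 0, 0, 0, 0, 1, 0, 0, 0, 0, 1, 0, 0, 0, 0, 1, 0, 0, 0, 0]'

```text
time: 23.75
position: [0.5996, -0.3711, 0.1802]
tool_rot: [0.997, 0.073, -0.0, 0.0]
ft_force: [-3.4, 0.8, -2.8]
grip_width: 0.0124
grip_force: 60.0
```

>>> servo_tool --rows '[1, 0, 0, 0.0005, 0, 1, 0, 0, 0.0005, 0, 1, 0, 0, 0, 0, 1, 0, 0, 0, 0, 1, 0, 0, 0, 0]'

```text
time: 24.17
position: [0.5992, -0.3712, 0.1799]
tool_rot: [0.997, 0.073, -0.001, 0.0]
ft_force: [-6.0, 2.0, 1.2]
grip_width: 0.0124
grip_force: 60.0
```

```bash
python3 - <<'E'
from h import *
for i in range(2):
    a=robot.camera('wrist' if i%2 else 'scene');o=robot.get_obs()
    print([d['at'] for d in robot.place_of(a,'tote')[:1]],o['position'],o['ft_force'],o['moment'])
E
```

```text
[[0.5402, -0.3804, 0.0705]] [ 0.59920499 -0.37124549  0.17993478] [-6.44229418  1.4896344   1.33077684] [0.21775769 1.0559809  0.04659305]
[[0.5454, -0.3767, 0.0638]] [ 0.59919465 -0.37122961  0.17992832] [-6.42945992  0.73345261  1.69360977] [0.30105301 1.03634939 0.00455275]
```

It is at seat height with its weight off the arm. There is a sideways force of -6 N along x, so I'll ease back a little before releasing.

>>> servo_tool --rows '[1, -0.001, 0, 0, 0, 1, 0, 0, 0, 0, 1, 0, 0, 0, 0, 1, 0, 0, 0, 0, 1, 0, 0, 0, 0]'

```text
time: 24.78
position: [0.5987, -0.3713, 0.1796]
tool_rot: [0.997, 0.073, -0.0, 0.0]
ft_force: [-5.5, 1.6, 1.7]
grip_width: 0.0122
grip_force: 60.0
```

>>> servo_tool --rows '[1, -0.001, 0, 0, 0, 1, 0, 0, 0, 0, 1, 0, 0, 0, 0, 1, 0, 0, 0, 0, 1, 0, 0, 0, 0]'

```text
time: 25.2
position: [0.5987, -0.3713, 0.1796]
tool_rot: [0.997, 0.073, 0.001, 0.0]
ft_force: [-2.6, 3.1, 4.5]
grip_width: 0.0125
grip_force: 60.0
```

>>> servo_tool --rows '[0, 0, 0, 0, 0, 0, 0, 0, 0, 0, 0, 0, 0, 0, 0, 0, 0, 0, 0, 0, 0, 0, 0, 0, 0]'

```text
time: 25.62
position: [0.5984, -0.3718, 0.1782]
tool_rot: [0.997, 0.073, 0.0, 0.0]
ft_force: [1.4, -0.0, -0.6]
grip_width: 0.0377
grip_force: 0.0
```

```bash
cat > fin.py <<'E'
from h import *
o=robot.get_obs();print(o['position'],o['time'],o['ft_force'],o['grip_width'])
for c in('scene','wrist','side'):
    p=robot.camera(c)
    for q in('tote','tote_bar','carton_1','screw_tin'):print(c,q,[(d['at'],d['score']) for d in robot.place_of(p,q)[:3]])
p=robot.camera('scene');s=cv2.GaussianBlur(cv2.cvtColor(p['pixels'],cv2.COLOR_RGB2GRAY).astype(np.float32),(0,0),.7)
R,t=cam(p);K=np.array(p['intrinsics']);u=np.array([.9893,.1461]);w=np.array([-.1461,.9893])
def pr(ls,ms,z):
    P=np.array([[*(np.array([.5445,-.379])+u*l+w*m),z] for l in ls for m in ms]);q=(P-t)@R@K.T;q=(q[:,:2]/q[:,2:]).astype(np.float32);return cv2.remap(s,q[:,0],q[:,1],1).ravel().astype(int).tolist()
for m in(-.045,.045):print('near end .12-.15',m,pr(-np.arange(.12,.152,.002),[m],.135))
for m in(-.045,.045):print('far end .12-.15',m,pr(np.arange(.12,.152,.002),[m],.135))
E
python3 fin.py
```

```text
[ 0.59835382 -0.37179525  0.17823461] 25.6167 [ 1.37760472 -0.03067554 -0.58336832] 0.03766608344736505
scene tote [([0.5387, -0.3807, 0.0738], 0.72)]
scene tote_bar [([0.5424, -0.3763, 0.1948], 0.87)]
scene carton_1 [([0.4522, -0.3936, 0.08], 0.77), ([0.6307, -0.3644, 0.0798], 0.73)]
scene screw_tin [([0.544, -0.3796, 0.0795], 0.98), ([0.6233, -0.2288, -0.0024], 0.6)]
wrist tote [([0.5467, -0.3763, 0.0639], 0.66)]
wrist tote_bar []
wrist carton_1 [([0.6352, -0.3666, 0.0814], 0.94), ([0.5391, -0.3796, 0.0818], 0.22)]
wrist screw_tin [([0.5403, -0.3797, 0.0812], 0.88), ([0.6217, -0.226, 0.0017], 0.7)]
side tote [([0.5401, -0.3806, 0.0694], 0.56)]
side tote_bar [([0.5408, -0.382, 0.1982], 0.73)]
side carton_1 [([0.633, -0.3648, 0.0781], 0.83)]
side screw_tin [([0.6227, -0.2243, -0.001], 0.65), ([0.5425, -0.3809, 0.082], 0.44)]
near end .12-.15 -0.045 [98, 97, 98, 97, 95, 94, 95, 95, 100, 124, 139, 118, 88, 81, 83, 83]
near end .12-.15 0.045 [159, 157, 156, 156, 144, 112, 84, 73, 79, 109, 136, 125, 97, 84, 94, 118]
far end .12-.15 -0.045 [56, 48, 44, 42, 42, 50, 47, 44, 35, 35, 37, 43, 51, 55, 58, 63]
far end .12-.15 0.045 [85, 100, 113, 120, 123, 138, 159, 175, 182, 183, 176, 158, 125, 91, 66, 47]
```

>>> servo_tool --rows '[0, 0, 0, -0.005, 0, 0, 0, 0, -0.015, 0, 0, 0, 0, -0.03, 0, 0, 0, 0, -0.04, 0, 0, 0, 0, -0.04, 0]'

```text
time: 26.83
position: [0.5974, -0.3708, 0.3091]
tool_rot: [0.997, 0.073, -0.001, -0.001]
ft_force: [0.0, -0.7, -0.7]
grip_width: 0.0436
grip_force: 0.0
```

>>> servo_tool --rows '[0, 0, 0, -0.04, 0, 0, 0, 0, -0.04, 0, 0, -0.02, 0, -0.03, 0, 0, -0.03, 0, 0, 0, 0, -0.03, 0, 0, 0]'

```text
time: 27.25
position: [0.5192, -0.3835, 0.4223]
tool_rot: [0.997, 0.074, 0.002, 0.003]
ft_force: [-0.3, -0.2, -0.2]
grip_width: 0.0434
grip_force: 0.0
```

>>> servo_tool --rows '[0, -0.03, 0, 0, 0, 0, -0.03, 0, 0, 0, 0, 0, 0, 0, 0, 0, 0, 0, 0, 0, 0, 0, 0, 0, 0]'

```text
time: 27.67
position: [0.4598, -0.392, 0.4192]
tool_rot: [0.997, 0.073, 0.001, 0.0]
ft_force: [0.1, -0.9, -1.0]
grip_width: 0.0435
grip_force: 0.0
```

```bash
python3 - <<'E'
from h import *
from scipy.spatial.transform import Rotation as Rt
o=robot.get_obs();print(o['position'],o['time'],o['q'].round(2))
P={c:robot.camera(c) for c in('scene','wrist','side')}
for c in P:
    for q in('tote','tote_bar','carton_1','screw_tin'):print(c,q,[(d['at'],round(d['score'],2)) for d in robot.place_of(P[c],q)[:2]])
def fit6(names,M,free=(0,1,2,3,4,5)):
    free=list(free);base=np.array([.5435,-.379,.067,np.radians(-81.6),0.,0.]);sc=np.array([.004,.004,.004,.02,.03,.03])
    def full(v): x=base.copy();x[free]+=v*sc[free];return x
    def cost(v,vs):
        x=full(v);Q=Rt.from_euler('zxy',x[3:]).apply(M)+x[:3];c=0
        for g,K,R,tt in vs:
            q=(Q-tt)@R@K.T;q=(q[:,:2]/q[:,2:]).astype(np.float32);c-=cv2.remap(g,q[:,0],q[:,1],1).mean()
        return c
    v=np.zeros(len(free));I=np.eye(len(free))
    for s in(2.5,1.2):
        vs=[(grad(P[c],s),np.array(P[c]['intrinsics']),*cam(P[c],o)) for c in names]
        r=min((minimize(cost,v,args=(vs,),method='Nelder-Mead',options=dict(initial_simplex=np.vstack([v,v+k*I]),maxiter=3000)) for k in(1,-1,.5,-.5)),key=lambda r:r.fun);v=r.x
    x=full(v);print(names,free,x[:3].round(4),(np.degrees(x[3])+90).round(2),'pitch',x[4].round(3),'roll',x[5].round(3),round(r.fun,1))
M=np.vstack([rect(.124,.27,.068),rect(.118,.264,.068)])
for n in(['wrist'],['scene'],['side'],['wrist','scene'],['wrist','scene','side']):
    fit6(n,M,(0,1,3));fit6(n,M)
E
```

```text
[ 0.45982284 -0.39195566  0.41917699] 27.6667 [-0.89  0.34  1.2   0.    1.6   0.53]
scene tote [([0.5414, -0.3807, 0.0669], 0.79)]
scene tote_bar [([0.5394, -0.3765, 0.1931], 0.65), ([0.4533, -0.391, 0.0758], 0.53)]
scene carton_1 [([0.4537, -0.3898, 0.0777], 0.92), ([0.6339, -0.3655, 0.0777], 0.61)]
scene screw_tin [([0.6214, -0.2272, -0.0026], 0.69), ([0.5419, -0.3801, 0.0807], 0.58)]
wrist tote [([0.5442, -0.3768, 0.0649], 0.8)]
wrist tote_bar [([0.5444, -0.3826, 0.1971], 0.74)]
wrist carton_1 [([0.4486, -0.3912, 0.0785], 0.95), ([0.6368, -0.3666, 0.0815], 0.79)]
wrist screw_tin [([0.5378, -0.3812, 0.0789], 0.79), ([0.6209, -0.2253, -0.0008], 0.61)]
side tote [([0.5425, -0.3791, 0.1956], 0.58), ([0.537, -0.3764, 0.0687], 0.56)]
side tote_bar []
side carton_1 [([0.6331, -0.3666, 0.0779], 0.8), ([0.4504, -0.3876, 0.0785], 0.54)]
side screw_tin [([0.624, -0.2259, -0.0003], 0.67), ([0.5451, -0.3819, 0.0782], 0.6)]
['wrist'] [0, 1, 3] [ 0.5492 -0.3785  0.067 ] 8.74 pitch 0.0 roll 0.0 -93.1
['wrist'] [0, 1, 2, 3, 4, 5] [ 0.5505 -0.3888  0.068 ] 8.87 pitch -0.165 roll -0.055 -96.7
['scene'] [0, 1, 3] [ 0.5491 -0.3768  0.067 ] 8.03 pitch 0.0 roll 0.0 -71.8
['scene'] [0, 1, 2, 3, 4, 5] [ 0.5509 -0.3677  0.0473] 8.26 pitch 0.029 roll 0.04 -80.4
['side'] [0, 1, 3] [ 0.5409 -0.3712  0.067 ] 6.81 pitch 0.0 roll 0.0 -71.3
['side'] [0, 1, 2, 3, 4, 5] [ 0.6591 -0.5242 -0.0815] 22.67 pitch 0.204 roll -0.045 -137.6
['wrist', 'scene'] [0, 1, 3] [ 0.5492 -0.3773  0.067 ] 8.44 pitch 0.0 roll 0.0 -162.4
['wrist', 'scene'] [0, 1, 2, 3, 4, 5] [ 0.5487 -0.3813  0.0669] 8.55 pitch -0.063 roll 0.006 -164.9
['wrist', 'scene', 'side'] [0, 1, 3] [ 0.5488 -0.3769  0.067 ] 8.84 pitch 0.0 roll 0.0 -221.8
['wrist', 'scene', 'side'] [0, 1, 2, 3, 4, 5] [ 0.5447 -0.3804  0.0755] 9.9 pitch -0.037 roll 0.17 -248.4
```

The arm is clear. The carton heights agree at both ends (about 78 mm), so the tote is level. Its foot is at about 67 mm and its centre within about 2 mm of the box's. Handing in.

```bash
python3 -c "
from rig import robot
print(robot.hand_in())"
```

```text
the job is handed in; nothing more can be done
None
```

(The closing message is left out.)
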